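# Cap the bare terminal of a battery pack

## Robot

A 7-joint arm with a two-finger parallel gripper is mounted at the origin on the work surface. World frame = base frame: x ahead of the robot, y to its left, z up, the work surface at z = 0. Lengths are in m, angles in rad, forces in N, time in s.
With the tool pointing down it reaches from about 0.4 to 0.85 m from the base axis. Payload 10.4 kg.
Tool frame: the origin (TCP) lies on the centre line of the jaws, within the pads' length; the fingertips stand r.finger_overhang ahead of it and the grasp point (between the pads) lies 5 mm behind it (r.finger_overhang is the distance from the TCP to the fingertips, in m); z points along the fingers, y is the line along which they close (so a half turn about z gives the same grasp; the last joint's range is limited). The gripper opens to 87 mm and grips with 3 to 60 N. Pads are 19 mm wide; open, the fingers measure 117 mm over their backs; the gripper's body (75 mm by 190 mm) begins 51 mm behind the grasp point.
Start: joints at [1.105, 0.332, -0.065, 1.46, 0.022, 1.35, -0.088], TCP at [0.268, -0.565, 0.237] pointing down, gripper open.
Joint ranges: [-2.6, 2.6], [-0.5, 2.12], [-1.47, 1.34], [0.16, 2.42], [-1.27, 4.41], [0.06, 2.06], [-2.6, 2.6]. Speed limits (rad/s): [2.22, 2.22, 2.79, 2.79, 3.14, 3.14, 3.14].

## Interface

Orientations are given as a unit quaternion [x, y, z, w].
In Python, from bench import read_state, viewer, r gives the robot as it stands.
- The arm moves only by the tool carry_out, never from a script. Its argument "moves" is a list of rows, each a list of 6 numbers: the shift along the tool's x, y, z in units of 40 mm (1.0 is 40 mm), then the turn, a rotation vector about the tool's x, y, z in units of 8 degrees (1.0 is 8 degrees). A call has 1 to 20 rows; each row shifts and turns the commanded pose from where the row before left it, along the tool's axes as they then stand; what a row does not reach is not made up. A row lasts 1/8 s, in which the tool goes at most 62.5 mm and 10.7 degrees, less where a joint would pass 70% of its speed; a pose out of reach is approached as far as the arm can. A call is refused whole if a number of a shift passes 1 or a number of a turn 1, either way. A call with a gripper value outside its range is refused whole. "fingers" is the finger opening in mm, from 0 to 87, set as the call begins (left out, the last holds). The fingers move at their own pace and stop on an object; "force" is the grip in N (left out, the last holds). Time passes only in rows, so rows that do not move let the fingers close. It gives the time, the measured TCP pose, the force, the opening and the grip force at its end, in the units of the state.
- read_state(): the state, without advancing time (a new reading comes with each control period).
- viewer.camera(name): name is "scene" or "top"; returns a dict with "pixels" (384x512x3 uint8, red, green, blue), "range_z" (384x512 float32, m along the optical axis (not along the pixel's ray), 0 where there is no reading), "fx", "fy", "cx", "cy" (pixels), "k1" (the pictures are not rectified: a ray, as slopes to the right and down, at radius r is drawn at 1 + k1 r^2 times it, then the intrinsics apply), "xyz" and "orientation" of the camera in the world. Camera axes: x right, y down, z forward; pixel columns grow to the right and rows downward; lengths in m; the calibration is good to about 2 mm. A picture is of the moment at which its call begins.
- r.close_job(): hands the job in; it is judged then, once.
The state is a dict: "time": time; "joint_positions": joint angles; "joint_vel": joint speeds; "joint_torque": joint torques, N m; "ee_pos": TCP position; "eef_rot": TCP orientation; "ft_force": force on the tool from outside, world axes, zero at the start; "torque": the same for the moment, N m; "width": finger opening in m; "grip_force": force on a finger pad.
Only numpy, scipy, OpenCV 4.12 (cv2) and the standard library are available. Lean on these libraries where they do the work, as an engineer would, in place of code of your own. Each camera call takes 0.05 s, during which the arm holds its last target. There are 200 camera calls.

## Task

Lift the square tube guard off the bare terminal stud of the battery pack and stand it upright on the grey parts mat, then take the square snap cap from the mat, set it over the stud and press it straight down until it clicks past the catch. Do not stop at the click, where the force drops: press on so that the sprung sealing ring under the cap is squeezed, and finish with the fingers still on the cap, keeping up a firm push of about 10 N. Leave the round cap and the nut on the mat alone.

Things in the scene. Friction and masses are not known exactly. Their poses are not given: they have to be found in the camera images.
- guard_mid (a point): Centre of the loose grey guard, an open square tube 40 x 40 mm outside, 45 mm tall, wall 4.5 mm, about 50 g; centre 22.5 mm above its lower edge, z along the tube, x and y square to its flat sides. At the start it stands loosely over the bare stud, its lower edge on the sealing ring: lift it over 25 mm straight up to clear the stud.
- cap_mid (a point): Centre of the loose black snap cap, a square block 36 x 36 mm, 38 mm tall, about 40 g, open end down on the mat; centre 19 mm above its underside, x and y square to its flat sides. Its round bore, 26 mm wide, 24 mm deep, opens downward with a lip at the mouth (3 mm tall, 21 mm opening). It fits the stud at any turn about the vertical.
- stud_foot (a point): Foot of the bare brass stud on the blue pack's top face; z up along the stud, y along the pack's length. Stud 19 mm thick, 24 mm tall, top tapered to 10 mm. Its ball catch is met when a cap's underside is about 20 mm above this foot; pushing past takes 7 to 10 N at the peak, then it clicks; the cap is caught with its underside 9 mm or less above the foot.
- pack: Blue-wrapped battery pack, 90 mm (x) by 190 mm (y), fixed in a low aluminium cradle 125 x 215 mm; origin at the centre of the cradle's underside on the bench; top face 80 mm above it. The bare stud stands on it at y = +50 mm; at y = -50 mm the other terminal already carries its cap (top 43 mm above the top face). Four sprung balls in the bare stud stand out to 25 mm across, 16 mm above the foot.
- seal: Black sprung sealing ring round the stud's foot, 34 mm wide; origin at the centre of its underside, level with the stud foot when free, up to 4 mm lower when squeezed. Its top is 8 mm above the stud foot when free. It takes about 1 N to start and 4 N more per mm, 4 mm at most (about 17 N), then it is solid. The cap meets it just after the click.
- mat: Grey rubber parts mat, fixed, 200 mm (x) by 250 mm (y), 3 mm thick; the origin is the centre of its underside, on the bench. The cap stands on its -y half, the round cap and the nut along its +x edge; around x = -20 mm, y = +75 mm it is free.
- round_cap_mid (a point): Bystander: round black cap, 38 mm wide, 26 mm tall, on the mat; this is its centre, 13 mm above its underside. Leave it alone.
- nut_mid (a point): Bystander: brass nut, about 28 mm wide, 12 mm tall, on the mat; this is its centre, 6 mm above its underside. Leave it alone.
Not all that is in view belongs to the job. What is shaped like the part that bears guard_mid but pink or purple is not meant.

How it is judged:
On the way, in this order (a step that is already met when the one before it is completed fails the run):
1. the guard stands upright on the mat, let go (x of guard_mid in the frame of mat between -0.105 and 0.105 m and y of guard_mid in the frame of mat between -0.13 and 0.13 m and height (world z) of guard_mid below 0.03 m and angle between guard_mid's own z axis and vertical below 0.1 rad and contact force between the fingers and guard below 0.1 N), for 0.2 s.
2. the cap is clicked on to the stud (horizontal distance between cap_mid and stud_foot below 0.004 m and z of cap_mid in the frame of stud_foot below 0.0285 m and angle between cap_mid's own z axis and vertical below 0.12 rad), for 0.1 s.
At the end, for the whole second after the job is handed in: Guard upright (0.1 rad) and still on the mat; cap within 4 mm of the stud axis, upright within 0.12 rad, its centre under 26.5 mm above the stud foot (caught by the balls, squeezing the ring), touched by the fingers and pressing the sealing ring with over 5 N through the last second (x of guard_mid in the frame of mat between -0.105 and 0.105 m and y of guard_mid in the frame of mat between -0.13 and 0.13 m and height (world z) of guard_mid below 0.03 m and angle between guard_mid's own z axis and vertical below 0.1 rad and linear speed of guard below 0.03 m/s and horizontal distance between cap_mid and stud_foot below 0.004 m and z of cap_mid in the frame of stud_foot below 0.0265 m and angle between cap_mid's own z axis and vertical below 0.12 rad and contact force between cap and seal above 5 N and contact force between the fingers and cap above 3 N); the arm keeps its last pose, push and grip.
It fails at once if the round cap or the nut is disturbed (moved more than 20 mm) (distance of any of round_cap_mid, nut_mid from where it was at the start of the episode above 0.02 m).
It also fails if it takes over 70 s, if anything falls off the work surface, if the arm or the gripper's body presses on something with over 40 N, if the wrist force passes 120 N, or if a joint passes its speed limit or range.

## Working session

There is one attempt and no reset: what is moved stays moved. The work goes in short steps, Python scripts to look and compute and a tool call to move; the robot and the scene stay as the last step left them, time stands still between calls to the robot, and variables do not carry over. Pictures are saved under pics/ and viewed, at most 10 in all, crops included, and the job is handed in when it is done.

Besides the shell and the picture viewer there is one more tool, called by a JSON object that holds its "op" and its "data". carry_out: Moves the arm, as the interface text tells. Its arguments: {"type":"object","properties":{"moves":{"type":"array","items":{"type":"array","items":{"type":"number"}}},"fingers":{"type":"number"},"force":{"type":"number"}},"required":["moves"]}

```bash
mkdir -p pics
cat > h.py <<'E'
import numpy as np, cv2
from scipy.spatial.transform import Rotation as R
from bench import read_state, viewer, r
def cam(n):
    c=viewer.camera(n); c['Rm']=R.from_quat(c['orientation']).as_matrix(); return c
def rays(c,uv):
    K=np.array([[c['fx'],0,c['cx']],[0,c['fy'],c['cy']],[0,0,1]])
    uv=np.asarray(uv,float).reshape(-1,1,2)
    n=cv2.undistortPoints(uv,K,np.array([c['k1'],0,0,0,0.]))[:,0]
    return np.c_[n,np.ones(len(n))]
def plane(c,uv,z):
    d=rays(c,uv)@c['Rm'].T; o=np.array(c['xyz']); return o+d*((z-o[2])/d[:,2])[:,None]
def cloud(c):
    h,w=c['range_z'].shape; v,u=np.mgrid[:h,:w]
    p=rays(c,np.c_[u.ravel(),v.ravel()])*c['range_z'].ravel()[:,None]
    return (p@c['Rm'].T+np.array(c['xyz'])).reshape(h,w,3)
E
python3 - <<'E'
from h import *
a=cam('scene');b=cam('top')
for n,c in(('scene',a),('top',b)):
    cv2.imwrite(f'pics/{n}0.png',c['pixels'][...,::-1]); print(n,c['xyz'],c['Rm'].round(3).tolist(),c['fx'],c['k1'],(c['range_z']>0).mean())
s=read_state();print(s);print(r.finger_overhang)
E
```

```text
scene [ 0.92655178 -0.41745439  0.9634094 ] [[0.778, 0.521, -0.351], [0.628, -0.63, 0.456], [0.017, -0.575, -0.818]] 469.49728781185433 0.004980908860004381 0.99591064453125
top [0.49350069 0.06439406 1.18342696] [[-0.011, -0.998, 0.067], [-1.0, 0.009, -0.029], [0.029, -0.068, -0.997]] 459.3806667666094 -0.09408892383088155 0.9963480631510416
{'time': 0.1, 'joint_positions': array([ 1.10537836,  0.33279204, -0.06472833,  1.46085347,  0.02161598,
        1.34989762, -0.08852064]), 'joint_vel': array([ 0.00020837, -0.00022163,  0.00026472, -0.00133358,  0.00113046,
        0.00081698, -0.0021219 ]), 'joint_torque': array([ 2.38661989e-03, -6.24544001e+01,  2.52706261e-02, -3.90715671e+01,
       -6.14131009e-02,  3.66107316e-02,  3.49390268e-05]), 'ee_pos': array([ 0.26767264, -0.56441807,  0.2358458 ]), 'eef_rot': array([ 9.75585647e-01,  2.19618424e-01, -1.68386629e-04, -6.04074907e-04]), 'ft_force': array([-0.03610331, -0.20528301, -0.58580145]), 'torque': array([-0.0362892 , -0.00882479,  0.02166747]), 'grip_force': 0.0, 'width': 0.0871465996134516}
0.014
```

View pics/scene0.png

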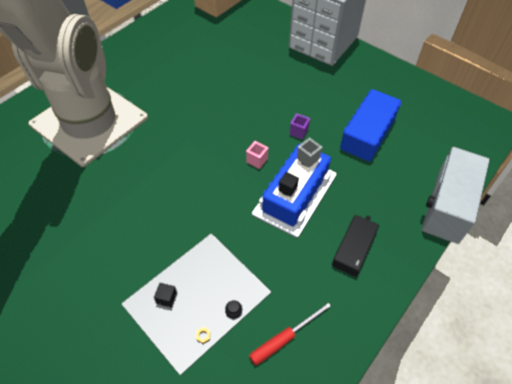

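View pics/top0.png

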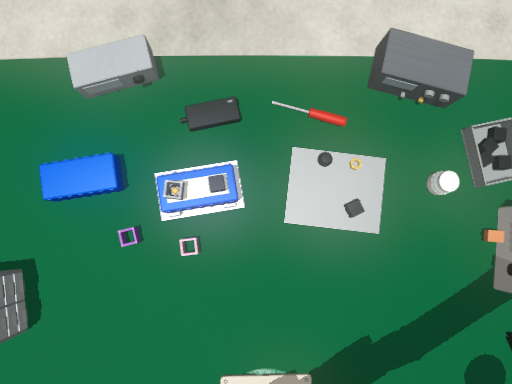

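The top view shows the arm out of the way of the pack and mat.
- Guard candidates in the top view: grey (175,190) on the pack, purple (128,237), pink (189,247). I choose the grey one on the stud.
- Cap candidates in the top view: black square on the mat (354,208), fitted cap on the pack (217,184), round cap (325,159), black bits in the tray (495,145). I choose the square one on the mat.

```bash
cat > m.py <<'E'
from h import *
def rect(P,m):
    q=P[m][:,:2]; (c,s,a)=cv2.minAreaRect((q*1000).astype(np.float32)); return np.array(c).round(1),np.array(s).round(1),round(a,1),len(q),np.median(P[m][:,2]).round(4)
E
python3 - <<'E'
from m import *
b=cam('top');a=cam('scene')
for n,c,g,k in(('top',b,(175,190),(354,208)),('scene',a,(310,152),(165,295))):
    P=cloud(c);h,w=P.shape[:2];v,u=np.mgrid[:h,:w]
    near=lambda p,rad:(abs(u-p[0])<rad)&(abs(v-p[1])<rad)
    z=P[...,2]
    print(n,'guard top',rect(P,near(g,25)&(z>.118)&(z<.145)&(u<(200 if n=='top' else 999))))
    print(n,'cap top',rect(P,near(k,20)&(z>.030)&(z<.055)))
    px=c['pixels'].astype(int)
    gm=((px.max(2)-px.min(2)<25)&(px.min(2)>110)&near((335,190) if n=='top' else (197,300),80)).astype(np.uint8)
    cs=max(cv2.findContours(gm,0,2)[0],key=cv2.contourArea)
    q=plane(c,cs[:,0],.003); rc=cv2.minAreaRect((q[:,:2]*1000).astype(np.float32));print(n,'mat',rc)
    # pack blue
    bm=(px[...,2]>100)&(px[...,0]<80)&near((198,188) if n=='top' else (297,185),45)
    print(n,'blue',rect(P,bm&(z>.07)&(z<.09)))
    for nm,p in (('fitcap',(217,184) if n=='top' else (289,183)),):
        print(nm,rect(P,near(p,14)&(z>.113)&(z<.14)&(px.max(2)<70)))
    # black cap mask cast on planes
    bk=((px.max(2)<60)&near(k,18)).astype(np.uint8); cc=max(cv2.findContours(bk,0,2)[0],key=cv2.contourArea)
    print('capmask',[np.round(x,1) for x in cv2.minAreaRect((plane(c,cc[:,0],.041)[:,:2]*1000).astype(np.float32))])
i=b['pixels'][...,::-1]
j=np.hstack([cv2.resize(i[160:220,145:225],(400,300),interpolation=2),cv2.resize(i[170:230,315:395],(400,300),interpolation=2)])
i=a['pixels'][...,::-1]
j2=np.hstack([cv2.resize(i[130:190,270:350],(400,300),interpolation=2),cv2.resize(i[265:325,125:205],(400,300),interpolation=2)])
cv2.imwrite('pics/crop.png',np.vstack([j,j2]))
E
```

```text
top guard top (array([581.5, 217.6]), array([39. , 40.3]), 83.1, 157, np.float64(0.1308))
top cap top (array([ 537.4, -228. ]), array([36.2, 37.5]), 25.4, 216, np.float64(0.0392))
top mat ((586.3823852539062, -185.50946044921875), (250.51844787597656, 200.3694610595703), 82.75398254394531)
top blue (array([588., 167.]), array([ 88.9, 186.9]), 8.9, 320, np.float64(0.0774))
fitcap (array([0., 0.]), array([0., 0.]), 0.0, 0, np.float64(nan))
  return _methods._mean(a, axis=axis, dtype=dtype,
  ret = ret.dtype.type(ret / rcount)
Traceback (most recent call last):
ValueError: max() iterable argument is empty
```

```bash
cat > look.py <<'E'
from m import *
def look(c,n):
    P=cloud(c);h,w=P.shape[:2];v,u=np.mgrid[:h,:w]
    near=lambda p,rad:(abs(u-p[0])<rad)&(abs(v-p[1])<rad)
    z=P[...,2];x,y=P[...,0],P[...,1];px=c['pixels'].astype(int)
    box=lambda cx,cy,d:(abs(x-cx)<d)&(abs(y-cy)<d)
    print(n,'guard',rect(P,box(.582,.218,.035)&(z>.12)&(z<.145)))
    print(n,'cap',rect(P,box(.537,-.228,.035)&(z>.030)&(z<.055)))
    print(n,'fitcap',rect(P,box(.596,.117,.035)&(z>.112)&(z<.135)))
    print(n,'blue',rect(P,box(.588,.167,.13)&(z>.073)&(z<.09)&(px[...,2]>100)))
    print(n,'mat z',np.median(z[box(.586,-.185,.06)&(z<.01)]),'round',rect(P,box(.66,-.15,.04)&(z>.02)&(z<.04)))
E
python3 - <<'E'
from look import *
b=cam('top');a=cam('scene');look(b,'top');look(a,'scene')
i=b['pixels'][...,::-1];I2=cv2.INTER_CUBIC
j=np.hstack([cv2.resize(i[160:220,145:225],(400,300),interpolation=I2),cv2.resize(i[170:230,315:395],(400,300),interpolation=I2)])
i=a['pixels'][...,::-1]
j2=np.hstack([cv2.resize(i[130:190,270:350],(400,300),interpolation=I2),cv2.resize(i[265:325,125:205],(400,300),interpolation=I2)])
cv2.imwrite('pics/crop.png',np.vstack([j,j2]))
E
```

```text
top guard (array([581.6, 217.4]), array([38.5, 40.4]), 82.4, 148, np.float64(0.1309))
top cap (array([ 537.8, -228.1]), array([36.1, 37.2]), 24.0, 214, np.float64(0.0389))
top fitcap (array([596. , 118.6]), array([36.2, 35.8]), 8.5, 243, np.float64(0.1215))
top blue (array([588.8, 167.3]), array([ 92.8, 188.2]), 8.9, 2290, np.float64(0.0785))
top mat z 0.0014490406628822061 round (array([ 667.3, -158.5]), array([27.5, 29. ]), 67.0, 95, np.float64(0.0267))
scene guard (array([582.3, 215. ]), array([44.9, 42.3]), 82.7, 222, np.float64(0.129))
scene cap (array([ 539.7, -230.8]), array([36.6, 37.8]), 24.8, 317, np.float64(0.0391))
scene fitcap (array([596.9, 114.4]), array([37.1, 38.2]), 9.4, 252, np.float64(0.1208))
scene blue (array([589.6, 163.6]), array([ 93. , 191.7]), 8.8, 1704, np.float64(0.0783))
scene mat z 0.001747429277547119 round (array([ 668.2, -161.1]), array([26.6, 26.6]), 78.4, 139, np.float64(0.0271))
```

View pics/crop.png

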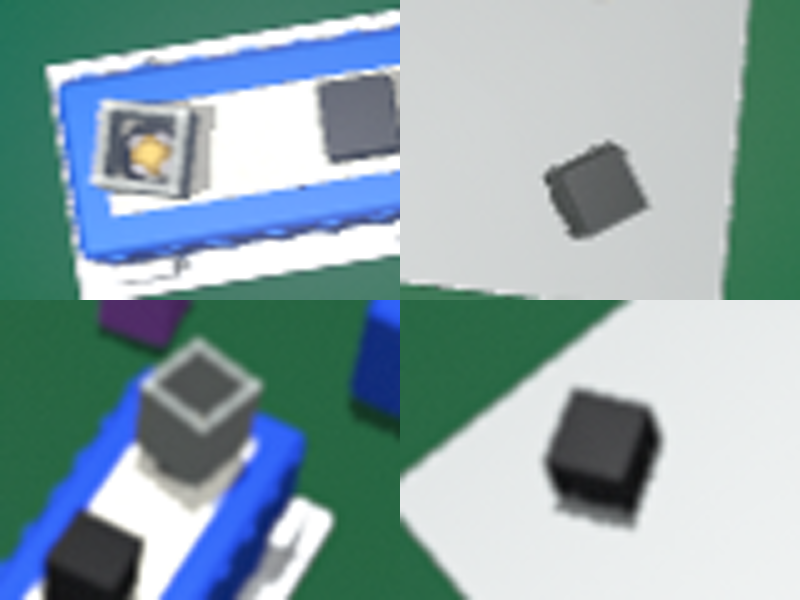

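The crop confirms it: the grey tube (upper left panel, brass stud visible inside) is the guard, and the black square on the mat (upper right panel) is the cap. Sizes and heights match the description to about 2 mm. Pack, mat and guard all fit: stud ≈ (581,215), guard ≈ (582,216) with yaw −7.4°, cap ≈ (539,−229.5) with yaw 24.5°.

{"op": "carry_out", "data": {"moves": [[0.775,-0.7125,0,0,0,0],[0.775,-0.7125,0,0,0,0],[0.775,-0.7125,0,0,0,0],[0.775,-0.7125,0,0,0,0],[0.775,-0.7125,0,0,0,0],[0.775,-0.7125,0,0,0,0],[0.775,-0.7125,0,0,0,0],[0.775,-0.7125,0,0,0,0],[0.775,-0.7125,0,0,0,0],[0.775,-0.7125,0,0,0,0],[0.775,-0.7125,0,0,0,0],[0.775,-0.7125,0,0,0,0],[0.775,-0.7125,0,0,0,0],[0.775,-0.7125,0,0,0,0],[0.775,-0.7125,0,0,0,0],[0.775,-0.7125,0,0,0,0],[0.775,-0.7125,0,0,0,0],[0.775,-0.7125,0,0,0,0],[0.775,-0.7125,0,0,0,0],[0.775,-0.7125,0,0,0,0]], "fingers": 87, "force": 20}}

```text
time: 2.8
ee_pos: [0.5843, 0.217, 0.2364]
eef_rot: [0.976, 0.219, 0.0, 0.0]
ft_force: [-0.8, 1.1, -0.1]
width: 0.087
grip_force: 0.0
```

{"op": "carry_out", "data": {"moves": [[0,0,0,0,0,-0.9],[0,0,0,0,0,-0.9],[0,0,0,0,0,-0.9],[0,0,0,0,0,-0.9],[0,0,0,0,0,-0.9],[0,0,0,0,0,-0.9],[0,0,0,0,0,-0.9],[0,0,0,0,0,-0.9],[0,0,0,0,0,0]]}}

```text
time: 3.92
ee_pos: [0.5838, 0.2158, 0.2364]
eef_rot: [0.749, 0.662, -0.0, -0.0]
ft_force: [0.3, 0.5, 0.1]
width: 0.0868
grip_force: 0.0
```

```bash
cat > go.py <<'E'
from h import *
def go(p,psi=None):
    s=read_state();M=R.from_quat(s['eef_rot']).as_matrix();d=M.T@(np.array(p)-s['ee_pos'])/.04
    yaw=np.degrees(np.arctan2(M[1,0],M[0,0]))
    print('t',round(s['time'],2),'tcp',(s['ee_pos']*1000).round(1),'psi',yaw.round(2),'z',M[:,2].round(4),'F',s['ft_force'].round(2),'w',round(s['width']*1000,1),'g',round(s['grip_force'],1),'j',s['joint_positions'].round(2))
    print('shift units',d.round(3),'turn', None if psi is None else ((yaw-psi)/8).round(3))
E
python3 -c "
from go import *
go([.582,.216,.113],82.6)"
```

```text
t 3.92 tcp [583.8 215.8 236.4] psi 82.91 z [-2.e-04  0.e+00 -1.e+00] F [0.27 0.45 0.11] w 86.8 g 0.0 j [ 0.22  0.46 -0.88  1.43  0.35  1.41 -0.79]
shift units [-0.    -0.046  3.085] turn 0.039
```

{"op": "carry_out", "data": {"moves": [[0,-0.05,0.6,0,0,0.04],[0,0,0.6,0,0,0],[0,0,0.6,0,0,0],[0,0,0.6,0,0,0],[0,0,0.6,0,0,0],[0,0,0.1,0,0,0],[0,0,0,0,0,0]]}}

```text
time: 4.8
ee_pos: [0.582, 0.2163, 0.1131]
eef_rot: [0.751, 0.66, 0.0, 0.0]
ft_force: [0.0, 0.5, 0.9]
width: 0.087
grip_force: 0.0
```

{"op": "carry_out", "data": {"moves": [[0,0,0,0,0,0],[0,0,0,0,0,0],[0,0,0,0,0,0],[0,0,0,0,0,0],[0,0,0,0,0,0],[0,0,0,0,0,0],[0,0,0,0,0,0],[0,0,0,0,0,0]], "fingers": 30, "force": 20}}

```text
time: 5.8
ee_pos: [0.5818, 0.2162, 0.1125]
eef_rot: [0.751, 0.66, -0.0, 0.0]
ft_force: [-0.3, -0.3, -0.0]
width: 0.0401
grip_force: 20.0
```

{"op": "carry_out", "data": {"moves": [[0,0,-0.3,0,0,0],[0,0,-0.6,0,0,0],[0,0,-0.7,0,0,0],[0,0,-0.7,0,0,0],[0,0,-0.7,0,0,0],[0,0,0,0,0,0]]}}

```text
time: 6.55
ee_pos: [0.5826, 0.217, 0.2356]
eef_rot: [0.751, 0.66, 0.002, 0.001]
ft_force: [-0.3, -1.0, 0.5]
width: 0.0402
grip_force: 20.0
```

```bash
python3 -c "
from go import *
go([.576,-.108,.233],82.6)
c=cam('scene');cv2.imwrite('pics/lift.png',cv2.resize(c['pixels'][80:260,200:400,::-1],(800,600)[:1]*1+(720,)if 0 else (660,594)))"
```

```text
t 6.55 tcp [582.6 217.  235.6] psi 82.66 z [ 0.0041  0.0015 -1.    ] F [-0.28 -0.98  0.47] w 40.2 g 20.0 j [ 0.22  0.46 -0.88  1.44  0.35  1.4  -0.79]
shift units [-8.08   0.874  0.052] turn 0.008
```

View pics/lift.png

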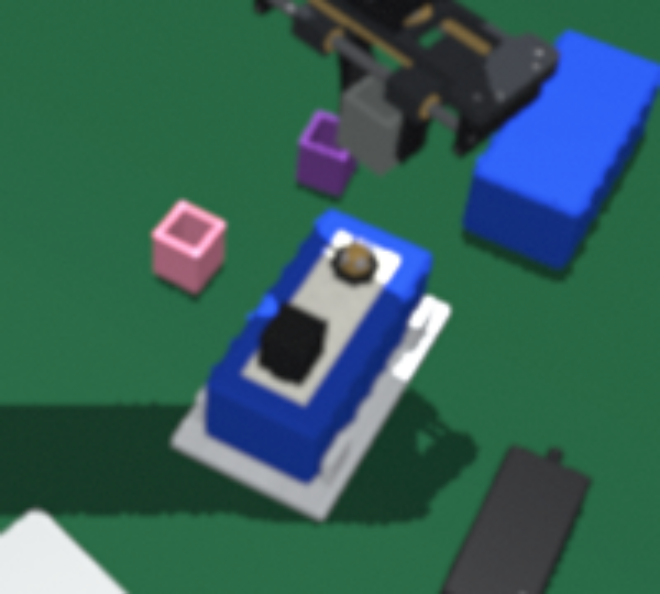

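The guard is held (660x594 crop, around (375,125)) and the bare stud shows at (353,262).

{"op": "carry_out", "data": {"moves": [[-0.8,0.09,0,0,0,0],[-0.8,0.09,0,0,0,0],[-0.8,0.09,0,0,0,0],[-0.8,0.09,0,0,0,0],[-0.8,0.09,0,0,0,0],[-0.8,0.09,0,0,0,0],[-0.8,0.09,0,0,0,0],[-0.8,0.09,0,0,0,0],[-0.8,0.09,0,0,0,0],[-0.8,0.09,0,0,0,0],[0,0,0.6,0,0,0],[0,0,0.8,0,0,0],[0,0,0.8,0,0,0],[0,0,0.8,0,0,0],[0,0,0.8,0,0,0],[0,0,0.6,0,0,0],[0,0,0.4,0,0,0],[0,0,0.2,0,0,0],[0,0,0.1,0,0,0],[0,0,0,0,0,0]]}}

```text
time: 9.1
ee_pos: [0.5768, -0.1058, 0.0289]
eef_rot: [0.751, 0.66, 0.0, 0.0]
ft_force: [-0.0, -0.6, 0.1]
width: 0.0398
grip_force: 20.0
```

```bash
python3 -c "
from go import *
go([.576,-.108,.028],82.6)"
```

```text
t 9.1 tcp [ 576.8 -105.8   28.9] psi 82.65 z [ 6.e-04 -2.e-04 -1.e+00] F [-0.01 -0.57  0.09] w 39.8 g 20.0 j [ 0.67  0.56 -0.71  1.74  0.42  1.   -0.33]
shift units [-0.057 -0.014  0.023] turn 0.006
```

{"op": "carry_out", "data": {"moves": [[0,0,0.02,0,0,0],[0,0,0.02,0,0,0],[0,0,0,0,0,0]]}}

```text
time: 9.48
ee_pos: [0.5769, -0.1059, 0.0276]
eef_rot: [0.751, 0.66, 0.0, 0.0]
ft_force: [-0.9, 0.5, 6.2]
width: 0.0399
grip_force: 20.0
```

{"op": "carry_out", "data": {"moves": [[0,0,0,0,0,0],[0,0,0,0,0,0],[0,0,0,0,0,0],[0,0,0,0,0,0],[0,0,0,0,0,0],[0,0,0,0,0,0]], "fingers": 75}}

```text
time: 10.22
ee_pos: [0.5766, -0.1058, 0.0269]
eef_rot: [0.751, 0.66, -0.0, 0.0]
ft_force: [-0.1, 0.4, 0.0]
width: 0.0745
grip_force: 0.0
```

{"op": "carry_out", "data": {"moves": [[0,0,-0.4,0,0,0],[0,0,-0.8,0,0,0],[0,0,-0.8,0,0,0],[0,0,-0.8,0,0,0],[0,0,-0.8,0,0,0],[0,0,0,0,0,0.9],[0,0,0,0,0,0.9],[0,0,0,0,0,0.9],[0,0,0,0,0,0.9],[0,0,0,0,0,0.9],[0,0,0,0,0,0.9],[0,0,0,0,0,0.9],[0,0,0,0,0,0.95],[0,0,0,0,0,0]]}}

```text
time: 11.98
ee_pos: [0.5768, -0.1055, 0.1721]
eef_rot: [0.977, 0.214, 0.001, 0.0]
ft_force: [0.2, 0.4, -0.7]
width: 0.0748
grip_force: 0.0
```

```bash
cat > g.py <<'E'
from m import *
def chk(n):
    c=cam(n);P=cloud(c);x,y,z=P[...,0],P[...,1],P[...,2];px=c['pixels'].astype(int)
    box=lambda cx,cy,d:(abs(x-cx)<d)&(abs(y-cy)<d)
    print(n,'guard',rect(P,box(.577,-.107,.035)&(z>.03)&(z<.06)));print(n,'cap',rect(P,box(.538,-.229,.035)&(z>.03)&(z<.06)))
    m=box(.582,.216,.03)&(z>.093)&(z<.11); print(n,'stud',rect(P,m),P[m].mean(0).round(4) if m.any() else '')
    m=box(.582,.216,.03)&(z>.0825)&(z<.093)&(px.max(2)<90); print(n,'seal',rect(P,m))
    return c
E
python3 -c "
from go import *;from g import *
go([.5385,-.2295,.12],24.5)
chk('top');chk('scene')" 2>/dev/null
```

```text
t 11.97 tcp [ 576.8 -105.5  172.1] psi 24.72 z [ 1.1e-03 -3.0e-04 -1.0e+00] F [ 0.25  0.37 -0.7 ] w 74.8 g 0.0 j [ 0.61  0.36 -0.62  1.63  0.22  1.23 -1.19]
shift units [-2.167  2.414  1.301] turn 0.027
top guard (array([0., 0.]), array([0., 0.]), 0.0, 0, np.float64(nan))
top cap (array([0., 0.]), array([0., 0.]), 0.0, 0, np.float64(nan))
top stud (array([580.5, 217.6]), array([19.4, 20.1]), 10.1, 68, np.float64(0.0999)) [0.5805 0.2174 0.1   ]
top seal (array([0., 0.]), array([0., 0.]), 0.0, 0, np.float64(nan))
scene guard (array([ 579.1, -107.4]), array([41.4, 42. ]), 81.2, 221, np.float64(0.0436))
scene cap (array([ 539.6, -231.1]), array([37.7, 36.5]), 24.0, 316, np.float64(0.0394))
scene stud (array([582.2, 213.3]), array([20.1, 19.7]), 13.1, 63, np.float64(0.0991)) [0.5836 0.2116 0.0986]
scene seal (array([583.8, 207.2]), array([29.1, 20.1]), 25.8, 34, np.float64(0.0853))
```

{"op": "carry_out", "data": {"moves": [[-0.7,0.8,0,0,0,0.03],[-0.7,0.8,0,0,0,0],[-0.75,0.8,0,0,0,0],[0,0,0.7,0,0,0],[0,0,0.8,0,0,0],[0,0,0.8,0,0,0],[0,0,0.8,0,0,0],[0,0,0.5,0,0,0],[0,0,0,0,0,0]]}}

```text
time: 13.2
ee_pos: [0.5375, -0.2285, 0.026]
eef_rot: [0.977, 0.212, -0.001, -0.001]
ft_force: [0.3, -0.3, -0.2]
width: 0.0749
grip_force: 0.0
```

```bash
python3 -c "
from go import *
go([.538,-.2295,.025],24.5)"
```

```text
t 13.2 tcp [ 537.5 -228.5   26. ] psi 24.48 z [-0.0018  0.0011 -1.    ] F [ 0.26 -0.3  -0.22] w 74.9 g 0.0 j [ 0.74  0.51 -0.52  1.75  0.3   0.96 -1.03]
shift units [0.002 0.029 0.025] turn -0.003
```

{"op": "carry_out", "data": {"moves": [[0,0.02,0.02,0,0,0],[0,0,0,0,0,0],[0,0,0,0,0,0],[0,0,0,0,0,0],[0,0,0,0,0,0],[0,0,0,0,0,0],[0,0,0,0,0,0],[0,0,0,0,0,0]], "fingers": 25, "force": 45}}

```text
time: 14.2
ee_pos: [0.5385, -0.2296, 0.0263]
eef_rot: [0.977, 0.211, 0.0, 0.0]
ft_force: [-1.0, 0.7, 3.0]
width: 0.0355
grip_force: 45.0
```

{"op": "carry_out", "data": {"moves": [[0,0,-0.4,0,0,0],[0,0,-0.8,0,0,0],[0,0,-0.9,0,0,0],[0,0,-0.9,0,0,0],[0,0,-0.9,0,0,0],[0,0,0,0,0,0]]}}

```text
time: 14.95
ee_pos: [0.5401, -0.2297, 0.1861]
eef_rot: [0.977, 0.212, 0.002, 0.002]
ft_force: [-0.3, 0.3, -0.9]
width: 0.0354
grip_force: 45.0
```

```bash
python3 -c "
from go import *
go([.581,.2155,.182],24.5)"
```

```text
t 14.95 tcp [ 540.1 -229.7  186.1] psi 24.43 z [ 0.0053 -0.0025 -1.    ] F [-0.27  0.25 -0.85] w 35.4 g 45.0 j [ 0.79  0.33 -0.57  1.61  0.19  1.24 -0.96]
shift units [ 5.534 -9.711  0.081] turn -0.009
```

{"op": "carry_out", "data": {"moves": [[0.425,-0.745,0,0,0,0],[0.425,-0.745,0,0,0,0],[0.425,-0.745,0,0,0,0],[0.425,-0.745,0,0,0,0],[0.425,-0.745,0,0,0,0],[0.425,-0.745,0,0,0,0],[0.425,-0.745,0,0,0,0],[0.425,-0.745,0,0,0,0],[0.425,-0.745,0,0,0,0],[0.425,-0.745,0,0,0,0],[0.425,-0.745,0,0,0,0],[0.425,-0.745,0,0,0,0],[0.425,-0.745,0,0,0,0],[0,0,0.6,0,0,0],[0,0,0,0,0,0],[0,0,0,0,0,0]]}}

```text
time: 16.95
ee_pos: [0.5798, 0.2141, 0.1586]
eef_rot: [0.977, 0.211, 0.0, 0.0]
ft_force: [0.6, -0.0, -0.1]
width: 0.0355
grip_force: 45.0
```

```bash
python3 - 2>/dev/null <<'E'
from go import *;from g import *
go([.5813,.2154,.135],24.5)
chk('top')
c=chk('scene')
P=cloud(c);x,y,z=P.transpose(2,0,1);m=(abs(x-.582)<.06)&(abs(y-.215)<.06)&(z>.13)&(c['pixels'].max(2)<120)
print(rect(P,m))
cv2.imwrite('pics/over.png',cv2.resize(c['pixels'][90:230,240:380,::-1],(590,590),interpolation=cv2.INTER_CUBIC))
E
```

```text
t 16.95 tcp [579.8 214.1 158.6] psi 24.37 z [ 1.e-04 -2.e-04 -1.e+00] F [ 0.57 -0.04 -0.12] w 35.5 g 45.0 j [ 0.13  0.47 -0.74  1.55  0.33  1.25 -1.8 ]
shift units [ 0.049 -0.015  0.591] turn -0.016
top guard (array([ 577.4, -104.6]), array([41.8, 40.6]), 81.8, 145, np.float64(0.0455))
top cap (array([0., 0.]), array([0., 0.]), 0.0, 0, np.float64(nan))
top stud (array([0., 0.]), array([0., 0.]), 0.0, 0, np.float64(nan)) 
top seal (array([0., 0.]), array([0., 0.]), 0.0, 0, np.float64(nan))
scene guard (array([ 578.6, -107.3]), array([41.4, 42.3]), 82.3, 281, np.float64(0.0439))
scene cap (array([0., 0.]), array([0., 0.]), 0.0, 0, np.float64(nan))
scene stud (array([582.4, 212.4]), array([19.6, 18.7]), 12.1, 61, np.float64(0.0991)) [0.5833 0.2114 0.0989]
scene seal (array([583. , 210.1]), array([31.2, 26. ]), 23.1, 50, np.float64(0.086))
(array([590.2, 202.7]), array([ 92.5, 128.8]), 24.6, 3476, np.float64(0.3702))
```

View pics/over.png

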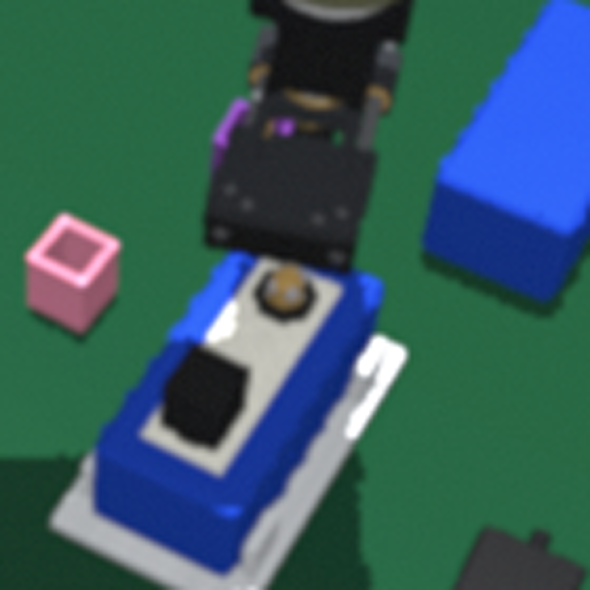

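The picture shows the cap gripped above the bare stud (285,290), with nothing in the way.

{"op": "carry_out", "data": {"moves": [[0.04,-0.01,0.3,0,0,0],[0,0,0.3,0,0,0],[0,0,0.1,0,0,0],[0,0,0,0,0,0],[0,0,0,0,0,0]]}}

```text
time: 17.68
ee_pos: [0.581, 0.2157, 0.1304]
eef_rot: [0.977, 0.211, 0.0, -0.0]
ft_force: [0.1, -0.0, -0.7]
width: 0.0354
grip_force: 45.0
```

{"op": "carry_out", "data": {"moves": [[0,0,0.05,0,0,0],[0,0,0.05,0,0,0],[0,0,0,0,0,0]]}}

```text
time: 18.05
ee_pos: [0.5808, 0.2156, 0.126]
eef_rot: [0.977, 0.211, -0.0, 0.0]
ft_force: [-0.4, -0.0, -0.1]
width: 0.0356
grip_force: 45.0
```

```bash
python3 -c "
from go import *
go([.581,.2152,.1105],24.5)"
```

```text
t 18.05 tcp [580.8 215.6 126. ] psi 24.41 z [-2.e-04 -1.e-04 -1.e+00] F [-0.4  -0.02 -0.11] w 35.6 g 45.0 j [ 0.12  0.5  -0.72  1.58  0.35  1.2  -1.82]
shift units [0.001 0.01  0.386] turn -0.011
```

{"op": "carry_out", "data": {"moves": [[0,0,0.05,0,0,0],[0,0,0,0,0,0]]}}

```text
time: 18.3
ee_pos: [0.5808, 0.2155, 0.124]
eef_rot: [0.977, 0.211, -0.0, 0.0]
ft_force: [0.2, -0.4, 0.3]
width: 0.0356
grip_force: 45.0
```

{"op": "carry_out", "data": {"moves": [[0,0,0.05,0,0,0],[0,0,0,0,0,0]]}}

```text
time: 18.55
ee_pos: [0.5811, 0.2157, 0.1223]
eef_rot: [0.977, 0.211, 0.0, -0.0]
ft_force: [-0.5, -0.0, 1.2]
width: 0.0355
grip_force: 45.0
```

{"op": "carry_out", "data": {"moves": [[0,0,0.05,0,0,0],[0,0,0,0,0,0]]}}

```text
time: 18.8
ee_pos: [0.5814, 0.2159, 0.121]
eef_rot: [0.977, 0.211, 0.001, -0.0]
ft_force: [-0.2, -1.0, 5.0]
width: 0.0357
grip_force: 45.0
```

Ball catch met at the expected height (underside about 19 mm above the foot), with small side forces. Pressing on.

{"op": "carry_out", "data": {"moves": [[0,0,0.05,0,0,0],[0,0,0.05,0,0,0],[0,0,0,0,0,0]]}}

```text
time: 19.18
ee_pos: [0.5812, 0.2158, 0.1164]
eef_rot: [0.977, 0.211, 0.001, -0.0]
ft_force: [1.9, 0.8, 0.5]
width: 0.0354
grip_force: 45.0
```

{"op": "carry_out", "data": {"moves": [[0,0,0.05,0,0,0],[0,0,0,0,0,0]]}}

```text
time: 19.42
ee_pos: [0.5807, 0.2154, 0.1134]
eef_rot: [0.977, 0.211, -0.0, 0.0]
ft_force: [1.5, 0.5, -3.1]
width: 0.0356
grip_force: 45.0
```

{"op": "carry_out", "data": {"moves": [[0,0,0.05,0,0,0],[0,0,0,0,0,0]]}}

```text
time: 19.68
ee_pos: [0.5806, 0.2154, 0.1117]
eef_rot: [0.977, 0.211, -0.0, 0.0]
ft_force: [0.3, -0.3, -0.4]
width: 0.0356
grip_force: 45.0
```

{"op": "carry_out", "data": {"moves": [[0,0,0.05,0,0,0],[0,0,0,0,0,0],[0,0,0,0,0,0]]}}

```text
time: 20.05
ee_pos: [0.5808, 0.2156, 0.1104]
eef_rot: [0.977, 0.211, -0.0, 0.0]
ft_force: [-1.4, -0.8, 4.0]
width: 0.0356
grip_force: 45.0
```

```bash
python3 -c "
from go import *
go([.581,.2154,.109],24.5)"
```

```text
t 20.05 tcp [580.8 215.6 110.4] psi 24.41 z [ 0.e+00 -2.e-04 -1.e+00] F [-1.4  -0.77  3.96] w 35.6 g 45.0 j [ 0.12  0.52 -0.72  1.59  0.36  1.17 -1.82]
shift units [0.002 0.007 0.034] turn -0.011
```

{"op": "carry_out", "data": {"moves": [[0,0,0.04,0,0,0],[0,0,0.02,0,0,0],[0,0,0,0,0,0],[0,0,0,0,0,0],[0,0,0,0,0,0]]}}

```text
time: 20.68
ee_pos: [0.581, 0.2157, 0.1086]
eef_rot: [0.977, 0.211, 0.0, 0.0]
ft_force: [-4.5, -2.4, 11.5]
width: 0.0356
grip_force: 45.0
```

{"op": "carry_out", "data": {"moves": [[0,0,0,0,0,0],[0,0,0,0,0,0],[0,0,0,0,0,0],[0,0,0,0,0,0]]}}

```text
time: 21.18
ee_pos: [0.581, 0.2157, 0.1086]
eef_rot: [0.977, 0.211, 0.0, 0.0]
ft_force: [-4.8, -2.4, 11.1]
width: 0.0357
grip_force: 45.0
```

The push holds steady at 11 N. Cap centre works out to about 24.3 mm above the foot. I'll check the guard and bystanders, then hand in.

```bash
python3 - 2>/dev/null <<'E'
from go import *;from look import *;from g import chk
look(cam('top'),'top');chk('scene');go([.581,.2157,.1086])
print(r.close_job())
E
```

```text
top guard (array([0., 0.]), array([0., 0.]), 0.0, 0, np.float64(nan))
top cap (array([0., 0.]), array([0., 0.]), 0.0, 0, np.float64(nan))
top fitcap (array([595.9, 118.6]), array([36. , 35.6]), 9.0, 182, np.float64(0.1216))
top blue (array([594.2, 127.2]), array([ 91.6, 107.6]), 9.8, 931, np.float64(0.0786))
top mat z 0.0015081078715974972 round (array([ 666.9, -155.4]), array([31.5, 26.2]), 73.7, 95, np.float64(0.0267))
scene guard (array([ 578.3, -107.4]), array([41.4, 42.5]), 83.2, 278, np.float64(0.0444))
scene cap (array([0., 0.]), array([0., 0.]), 0.0, 0, np.float64(nan))
scene stud (array([0., 0.]), array([0., 0.]), 0.0, 0, np.float64(nan)) 
scene seal (array([0., 0.]), array([0., 0.]), 0.0, 0, np.float64(nan))
t 21.27 tcp [581.  215.6 108.6] psi 24.41 z [ 6.e-04 -3.e-04 -1.e+00] F [-3.75 -1.91 10.9 ] w 35.4 g 45.0 j [ 0.12  0.52 -0.72  1.59  0.36  1.17 -1.82]
shift units [ 0.001 -0.001  0.001] turn None
the job is handed in; nothing more can be done
None
```

I handed the job in at about 21 s: the guard stands upright on the mat, and the cap is clicked onto the stud and held down with about 11 N on the sealing ring. The round cap measured where it began and the arm never went near the nut; the hand-in call returned no verdict.

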